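# Put a jeweller's bending die and its punch back in their fitted tray

## Task

Put the U-shaped bending die back in the wooden tray first, bridge in the wide end and mouth towards the narrow end, then fit its T-shaped punch, the one with the narrow stem, so that the stem lies in the die's mouth. Both must lie flat on the tray's floor, and the punch with the wide stem, from another set, stays where it is.

Things in the scene. Friction and masses are not known exactly. Their poses are not given: they have to be found in the camera images.
- tray: Pale wood tray, grey-lined floor, fixed. Origin: centre of underside; x from wide to narrow end, z up. 142 (x) x 124 x 14 mm; floor 5 thick, walls 9 above it, top 5 mm bevelled outwards. Pocket x -57 to 57: 96 wide up to x = 15, then 62 wide. Homes of the grip points (x, y, z mm here): die -38, 0, 37; punch 36, 0, 37; their x axes along the tray's x; 6 mm play round them.
- die_grip (a point): Grip point of the loose U-shaped grey aluminium die (0.4 to 0.6 kg), flat, 60 (x) x 84 (y) x 48 mm high: middle of the bridge, 32 mm above the underside, so fingers clear the tray's walls. The bridge is 26 mm thick in x: grip across that, one finger in the mouth. x points from bridge to open mouth, z up. Mouth 36 wide (y), 34 deep, starting 13 mm from this point; legs 24 wide.
- punch_grip (a point): Grip point of the loose T-shaped grey aluminium punch with the narrow stem (0.2 to 0.35 kg), lying flat, 48 mm high: middle of the crossbar, 32 mm above the underside. The crossbar is 50 mm long (y) and 28 mm thick (x): grip across the 50 mm. The stem, 22 mm wide and 36 mm long, points to -x and ends 50 mm from this point. z up.
- wide_punch_grip (a point): The same point of the other T-shaped grey aluminium punch, which must stay where it is: same crossbar, height and axes, but a stem 40 mm wide, too wide for the die. A plain grey bar, 90 x 32 x 48 mm, and other workshop things lie about too.
There are look-alikes about, which are no part of the job. Leave any yellow look-alike of the part that bears punch_grip alone. Leave any turquoise look-alike of the tray alone.

How it is judged (in metres and radians):
On the way, in this order (a step that is already met when the one before it is completed fails the run):
1. the die lies home in the wide end of the tray (x of die_grip in the frame of tray between -0.05 and -0.026 m and y of die_grip in the frame of tray between -0.012 and 0.012 m and z of die_grip in the frame of tray between 0.032 and 0.042 m and angle between die_grip's own z axis and vertical below 0.175 rad and angle between the x axis of die_grip and the x axis of tray, either way round below 0.26 rad), for 0.2 s.
2. the narrow punch lies home with its stem in the die's mouth (x of punch_grip in the frame of tray between 0.024 and 0.048 m and y of punch_grip in the frame of tray between -0.012 and 0.012 m and z of punch_grip in the frame of tray between 0.032 and 0.042 m and angle between punch_grip's own z axis and vertical below 0.175 rad and angle between the x axis of punch_grip and the x axis of tray, either way round below 0.35 rad), for 0.2 s.
At the end, for the whole second after the job is handed in: The die's and the punch's grip points are each within 12 mm along and across the tray of the places given for them, within 5 mm in height (lying on the floor), upright within 10 degrees, their x axes along the tray's within 15 degrees (die) and 20 degrees (punch) (all of step 1 and all of step 2); the robot touches nothing.
It fails at once if the wide-stemmed punch was moved by more than 30 mm (distance of wide_punch_grip from where it was at the start of the episode above 0.03 m).
It also fails if it takes over 58 s, if anything falls off the work surface, if the arm or the gripper's body presses on something with over 40 N, if the wrist force passes 120 N, or if a joint passes its speed limit or range.

## Robot

A 6-joint arm with a two-finger parallel gripper is mounted at the origin on the work surface. World frame = base frame: x ahead of the robot, y to its left, z up, the work surface at z = 0. Lengths are in m, angles in degrees, forces in N, time in s.
With the tool pointing down it reaches from about 0.35 to 0.875 m from the base axis. Payload 4.2 kg.
Tool frame: the origin (TCP) lies midway between the tips of the shut fingers; the grasp point (between the pads) lies 19 mm behind it; y points along the fingers, z is the direction in which the jaws open and shut, and the axes are right-handed (so a half turn about y gives the same grasp; the last joint's range is limited). The gripper opens to 87 mm and grips with 3 to 60 N. Pads are 19 mm wide; open, the fingers measure 117 mm over their backs; the gripper's body (75 mm by 190 mm) begins 51 mm behind the grasp point.
Start: joints at [91.536, 22.042, 0.453, 0, -68.411, -14.817], TCP at [0.144, 0.608, 0.223] pointing down, gripper open.
Joint ranges: [-179.83, 179.83], [-69.29, 118.12], [-61.27, 80.66], [-181.25, 117.63], [-171.15, -9.14], [-177.46, 177.46]. Speed limits (degrees/s): [159.86, 159.86, 180, 180, 180, 180].

## Interface

Orientations are given as [roll, pitch, yaw] about the fixed x, y, z axes, in that order (R = Rz(yaw) Ry(pitch) Rx(roll)).
In Python, from workcell import env gives the robot as it stands. The module is installed in compiled form; this text tells all that it offers. Calls block until the motion is done:
- env.goto(position, orientation): joint-space move of the TCP to a pose.
- env.move_straight(position, rotation=None, rate=0.15, force_limit=None): straight line of the TCP; rotation=None keeps the orientation; rate is the mean speed in m/s. With force_limit (N) it stops when the force on the tool has changed by that much, and returns True; else False.
- env.set_joints(angles): joint-space move.
- env.gripper_to(opening, grasp_force=None): opening from 0.0 (shut) to 1.0 (fully open); grasp_force is the grip in N (None keeps the last); returns when the fingers have stopped.
- env.dwell(seconds).
- env.inverse_kinematics(position, orientation): joint angles nearest the present ones, or None.
- env.read_state(): the state.
- env.grab_frame(name): name is "scene" or "top"; returns a dict with "image" (480x640x3 uint8, blue, green, red), "fx", "fy", "cx", "cy" (pixels), "position" and "orientation" of the camera in the world. Camera axes: x right, y up, looking along -z (the intrinsics and any distortion apply to the point x, -y, -z); pixel columns grow to the right and rows downward; lengths in m; the calibration is good to about 2 mm. A picture is of the moment at which its call begins. There is no depth.
A pose or a line that the arm cannot do raises env.Unreachable and nothing moves.
- env.close_job(): hands the job in, once; it reports no verdict.
Trained networks look in a picture, given as the dict that the camera call returned (one of the last four; its "shot" number tells which), for a name from the list of things; names that differ only in an ending like _2 or _b are one class to them, and where a whole thing is asked for, a point or a joint stands for the part that bears it (a point fixed in the world has none). Each returns a list of dicts, best first, with "score" (0 to 1); they miss things now and then, are a little off and sometimes report something else, mostly with a low value. They report only what shows in the picture. A call takes as long as a camera call. They do not tell look-alikes from the thing itself.
- env.search_frame(picture, thing): "xyz" ([x, y, z] in m, in world coordinates, good to about 4 mm: the middle of the surface that is visible of it).
- env.trace(picture, thing): "mask" (480x640 bool, what is visible of it).
The state is a dict: "clock": time; "joint_positions": joint angles; "qvel": joint speeds; "joint_torque": joint torques, N m; "position": TCP position; "tool_rot": TCP orientation; "force": force on the tool from outside, world axes, zero at the start; "wrist_torque": the same for the moment, N m; "opening": opening from 0.0 (shut) to 1.0 (fully open).
Only numpy, scipy, OpenCV 4.12 (cv2) and the standard library are available. Lean on these libraries where they do the work, as an engineer would, in place of code of your own. Each camera call takes 0.05 s, during which the arm holds its last target. There are 200 camera calls.

## Working session

There is one attempt and no reset: what is moved stays moved. The work goes in short steps, each a Python script; the robot and the scene stay as the last script left them, time stands still between calls to the robot, and variables do not carry over. Pictures are saved under pics/ and viewed, about 8 in all and at most 12, crops included, and the job is handed in when it is done.

```bash
mkdir -p pics; ls; python3 - <<'E'
from workcell import env
import cv2,numpy as np
np.set_printoptions(precision=4,suppress=True)
for n in ["top","scene"]:
    f=env.grab_frame(n); cv2.imwrite(f"pics/{n}0.png",f["image"])
    print(n,f["fx"],f["fy"],f["cx"],f["cy"],f["position"],f["orientation"],[k for k in f])
    for t in ["tray","die_grip","punch_grip","wide_punch_grip"]:
        for tr in env.search_frame(f,t): print(t,np.array(tr["xyz"]),round(tr["score"],2))
        for tr in env.trace(f,t):
            m=tr["mask"]; ys,xs=np.nonzero(m); print("  mask",t,round(tr["score"],2),m.sum(),xs.mean().round(),ys.mean().round())
print(env.read_state())
E
```

```text
pics
top 560.4570401125433 560.4570401125433 321.8027176191775 245.54599974367747 [0.2869 0.0183 1.0032] [ 11.8543  -0.0056 -98.2077] ['image', 'fx', 'fy', 'cx', 'cy', 'position', 'orientation', 'shot']
tray [0.5765 0.0141 0.0087] 0.84
tray [0.3571 0.0077 0.0076] 0.79
tray [ 0.447  -0.2408  0.0509] 0.41
  mask tray 0.82 5837 319.0 322.0
  mask tray 0.58 5100 302.0 204.0
die_grip [0.5954 0.2912 0.0446] 0.91
  mask die_grip 0.81 1798 142.0 208.0
  mask die_grip 0.36 896 462.0 163.0
punch_grip [ 0.5924 -0.1639  0.0442] 0.85
punch_grip [ 0.6049 -0.2821  0.0487] 0.57
  mask punch_grip 0.67 906 462.0 163.0
  mask punch_grip 0.61 997 399.0 177.0
wide_punch_grip [ 0.4475 -0.2412  0.0489] 0.69
  mask wide_punch_grip 0.97 1227 456.0 249.0
scene 571.2304463293365 571.2304463293365 320.0771313728192 240.72637547416363 [1.0139 0.5141 1.0424] [ 36.6268  -0.0132 133.2859] ['image', 'fx', 'fy', 'cx', 'cy', 'position', 'orientation', 'shot']
tray [0.3609 0.0118 0.0094] 0.84
tray [0.5773 0.0144 0.006 ] 0.58
  mask tray 0.75 2841 356.0 223.0
die_grip [0.6073 0.2983 0.0463] 0.56
  mask die_grip 0.74 1576 386.0 371.0
punch_grip [ 0.5972 -0.1674  0.0489] 0.8
punch_grip [ 0.61   -0.2784  0.0473] 0.65
  mask punch_grip 0.75 730 226.0 234.0
  mask punch_grip 0.59 706 190.0 209.0
wide_punch_grip [ 0.4521 -0.2336  0.0465] 0.79
  mask wide_punch_grip 0.79 775 251.0 181.0
{'clock': 0.9, 'joint_positions': array([ 91.5364,  22.0414,   0.4518,  -0.0003, -68.4114, -14.8176]), 'qvel': array([-0.0953, -0.0432, -0.0339,  0.0606,  0.0884, -0.0209]), 'joint_torque': array([  0.    , -39.0451,  18.7628,   4.2243,   0.0157,  -0.    ]), 'position': array([0.1435, 0.6083, 0.2225]), 'tool_rot': array([-89.999 ,   0.    , 166.7187]), 'force': array([-0.8781, -0.4217,  0.0188]), 'wrist_torque': array([0.0448, 0.0712, 0.0638]), 'opening': 0.9978980836641056}
```

View pics/top0.png

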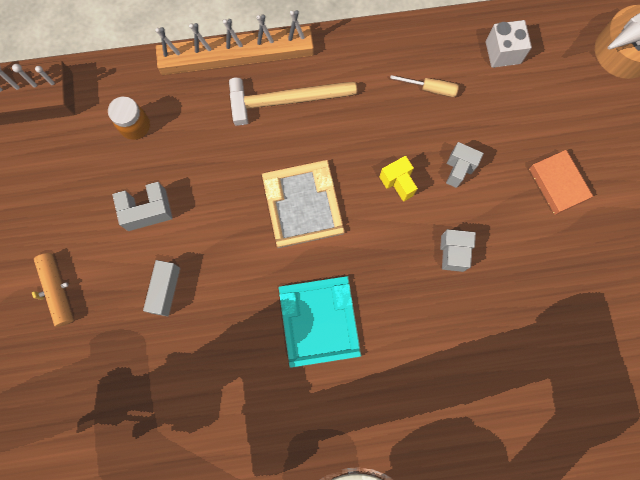

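View pics/scene0.png

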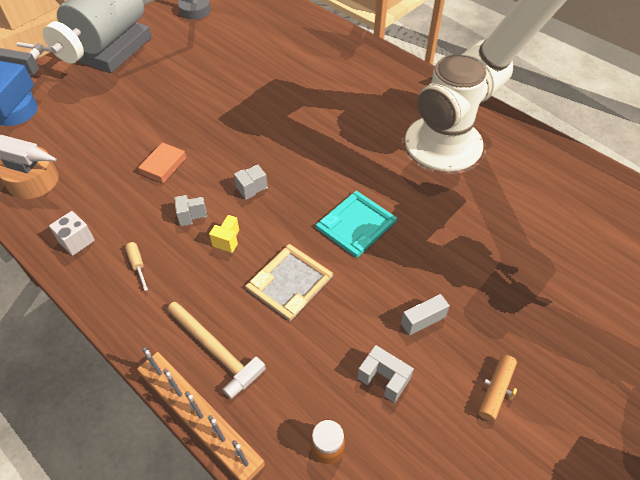

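Top picture: wooden tray at (302,204), with its narrow end up (away from the robot), and the turquoise look-alike at (319,322). The die is at (142,208), mouth up.

Punch candidates:
- grey T with narrow stem at (462,163): this is the one to use
- grey T with wide stem at (456,249): must stay
- yellow T at (399,177): look-alike
- grey bar at (162,287): not a T

Next I fit poses by silhouette and check them in one crop.

```bash
cat > h.py <<'E'
from workcell import env
import cv2,numpy as np
from scipy.spatial.transform import Rotation as R
from scipy.optimize import minimize
np.set_printoptions(precision=4,suppress=True)
# boxes x0,x1,y0,y1 in mm about grip point (tray: origin); heights
B={"die":([(-13,13,-42,42),(13,47,-42,-18),(13,47,18,42)],48),
   "punch":([(-14,14,-25,25),(-50,-14,-11,11)],48),
   "tray":([(-71,71,-62,62)],14)}
def proj(f,P):
    M=R.from_euler("xyz",f["orientation"],degrees=True).as_matrix()
    c=(P-f["position"])@M
    return np.c_[f["cx"]+f["fx"]*c[:,0]/-c[:,2], f["cy"]+f["fy"]*c[:,1]/c[:,2]]
def polys(f,n,p,z0=0):
    bs,h=B[n]; c,s=np.cos(p[2]),np.sin(p[2]); out=[]
    for a,b,d,e in bs:
        q=np.array([[a,d],[b,d],[b,e],[a,e]])/1e3
        w=q@np.array([[c,s],[-s,c]])+p[:2]
        out.append(np.r_[np.c_[w,[z0]*4],np.c_[w,[z0+h/1e3]*4]])
    return [proj(f,o) for o in out]
S=4
def sil(f,n,p,z0=0):
    m=np.zeros((480*S,640*S),np.uint8)
    for q in polys(f,n,p,z0):
        cv2.fillConvexPoly(m,cv2.convexHull(np.round((q+.5)*S*16-8).astype(np.int32)),255,shift=4)
    return cv2.resize(m,(640,480),interpolation=cv2.INTER_AREA)/255.
def seg(f,n,p,z0=0):
    hsv=cv2.cvtColor(f["image"],cv2.COLOR_BGR2HSV)
    near=cv2.dilate((sil(f,n,p,z0)>0).astype(np.uint8),np.ones((25,25)))
    if n=="tray": m=(hsv[...,1]<90)|(hsv[...,2]>175)
    else: m=hsv[...,1]<75
    m=(m&(near>0)).astype(np.uint8)
    k,l,st,_=cv2.connectedComponentsWithStats(m)
    return (l==1+np.argmax(st[1:,4])).astype(float)
def fit(fs,n,p0,z0=0):
    ms=[seg(f,n,p0,z0) for f in fs]
    g=lambda a:cv2.GaussianBlur(a,(0,0),1)
    cost=lambda u:sum(((g(sil(f,n,[u[0]/100,u[1]/100,u[2]/10],z0))-g(m))**2).sum()/m.sum() for f,m in zip(fs,ms))
    best=None
    for da in (-.3,0,.3):
        u=np.array([p0[0]*100,p0[1]*100,(p0[2]+da)*10])
        r=minimize(cost,u,method="Nelder-Mead",options=dict(initial_simplex=u+np.r_[np.zeros((1,3)),np.eye(3)*1.5],xatol=.005,fatol=1e-5))
        if best is None or r.fun<best.fun: best=r
    return best.x/[100,100,10],best.fun,[int(m.sum()) for m in ms]
def draw(f,n,p,im,z0=0):
    for q in polys(f,n,p,z0): 
        for k in (q[4:],q[:4]): cv2.polylines(im,[np.round((k+.5)*3).astype(int)],1,(0,0,255) if k is not q and k[0,0]==q[4,0] else (255,0,0),1)
E
cat > m.py <<'E'
from h import *
f=env.grab_frame("top"); g=env.grab_frame("scene")
P0={"tray":(.577,.014,.08),"die":(.58,.29,.15),"punch":(.615,-.285,-.5)}
im=cv2.resize(f["image"],None,fx=3,fy=3)
for n,p in P0.items():
    r=[fit(x,n,p) for x in ([f],[g],[f,g])]
    for a in r: print(n,a)
    draw(f,n,r[2][0],im)
cv2.imwrite("pics/fit.png",np.vstack([np.hstack([im[3*160:3*260,3*255:3*365],im[3*170:3*270,3*90:3*200]]),np.hstack([im[3*120:3*220,3*400:3*510],im[3*210:3*310,3*400:3*510]])]))
E
python3 m.py
```

```text
tray (array([0.5785, 0.013 , 0.0726]), np.float64(0.0071236503953705805), [5129])
tray (array([0.5756, 0.0118, 0.0789]), np.float64(0.005433814537681325), [3582])
tray (array([0.5773, 0.0127, 0.0747]), np.float64(0.019722010077558423), [5129, 3582])
die (array([0.5921, 0.2975, 0.1424]), np.float64(0.0031841790314869186), [1807])
die (array([0.5895, 0.2964, 0.1387]), np.float64(0.0008622055909903571), [1625])
die (array([0.591 , 0.297 , 0.1383]), np.float64(0.015915230106805473), [1807, 1625])
punch (array([ 0.6162, -0.2949, -0.5899]), np.float64(0.0019298162858502816), [978])
punch (array([ 0.6157, -0.2963, -0.5983]), np.float64(0.0024011555307271925), [733])
punch (array([ 0.6164, -0.2954, -0.5885]), np.float64(0.007488734679480245), [978, 733])
```

View pics/fit.png

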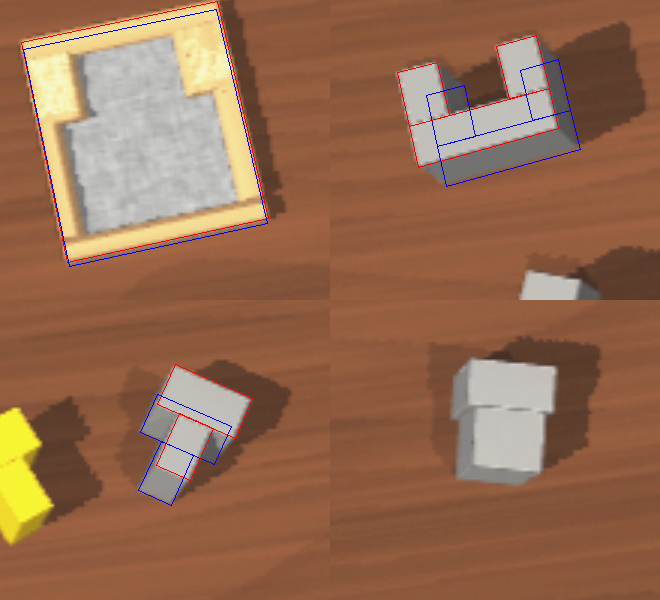

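The fits sit on the outlines: tray, die (mouth up), and the narrow-stemmed punch at crop lower left. The stem of the other punch is visibly wider. The cameras agree within 3 mm, so I go for the die.

```bash
cat > mv.py <<'E'
from h import *
T=np.array([.5773,.0127,.0747])
def home(dx): return np.array([T[0]+dx*np.cos(T[2]),T[1]+dx*np.sin(T[2])])
def best(xy,z,yaws):
    q0=env.read_state()["joint_positions"]; o=[]
    for y in yaws:
        q=env.inverse_kinematics([*xy,z],[-90,0,y])
        if q is not None: o.append((np.abs(np.array(q)-q0).max(),y))
    print(o); return min(o)[1]
def pick(xy,yaw,op,force):
    env.gripper_to(op)
    env.goto([*xy,.13],[-90,0,yaw])
    print("hit",env.move_straight([*xy,.0135],rate=.12,force_limit=15))
    env.gripper_to(0.,force); s=env.read_state(); print("opening mm",s["opening"]*87,s["position"])
    env.move_straight([*s["position"][:2],.13],rate=.12)
    s=env.read_state(); print("lifted",s["opening"]*87,s["force"],s["clock"])
E
python3 - <<'E'
from mv import *
ph=np.degrees(.1383); y=best([.591,.297],.13,[ph-90,ph+90])
print(env.inverse_kinematics([*home(-.038),.13],[-90,0,y-ph+np.degrees(T[2])]))
pick([.591,.297],y,52/87,45)
f=env.grab_frame("top");cv2.imwrite("pics/lift.png",f["image"])
g=env.grab_frame("scene");cv2.imwrite("pics/lift_s.png",g["image"])
E
```

```text
[(np.float64(162.07886385418462), np.float64(-82.07599369334072)), (np.float64(50.87304093706238), np.float64(97.92400630665928))]
[ 18.2773  18.8206 -19.0328   0.     -52.1466 -13.9973]
hit False
opening mm 25.715334260564298 [0.5911 0.2971 0.0138]
lifted 25.345960003711482 [-0.3355 -0.3278 -3.9542] 6.7
```

```bash
python3 - <<'E'
from mv import *
p=home(-.038); y=90+np.degrees(T[2])
env.goto([*p,.13],[-90,0,y])
env.move_straight([*p,.035],rate=.12)
print("hit",env.move_straight([*p,.0175],rate=.03,force_limit=10)); s=env.read_state(); print(s["position"],s["force"])
env.gripper_to(50/87)
env.move_straight([*p,.13],rate=.12)
c=home(-.038); env.goto([.5,-.15,.25],[-90,0,y])
f=env.grab_frame("top"); g=env.grab_frame("scene")
im=cv2.resize(f["image"],None,fx=3,fy=3)
for n,p0,z in (("tray",T,0),("punch",(.6164,-.2954,-.5885),0)):
  print(n,fit([f],n,p0,z))
e=np.r_[c,T[2]]; draw(f,"die",e,im,.005); cv2.imwrite("pics/placed.png",im[3*150:3*260,3*250:3*500])
print(env.read_state()["clock"])
E
```

```text
hit True
[0.5391 0.0098 0.0187] [-0.5322  0.2082  5.1578]
tray (array([0.5569, 0.0121, 0.0552]), np.float64(0.4094198070606589), [9552])
punch (array([ 0.6289, -0.3043, -1.7721]), np.float64(0.4907566760900516), [2596])
12.1667
```

View pics/placed.png

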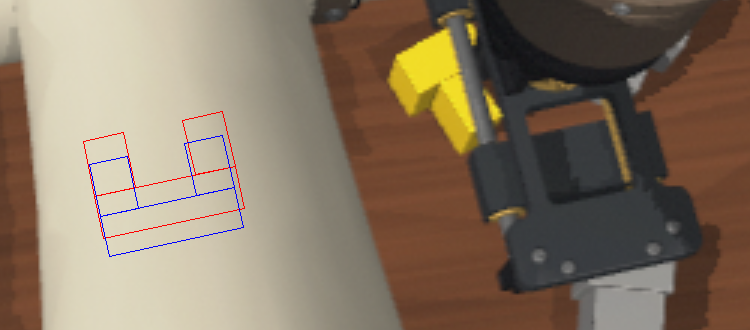

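The arm hides the tray in this view, but contact came at TCP z 18.7 mm, which matches the floor. I pick the punch and check the die from there.

```bash
python3 - <<'E'
from mv import *
ph=np.degrees(-.5885); xy=[.6164,-.2954]; y=best(xy,.13,[ph,ph+180])
q=env.inverse_kinematics([*home(.036),.13],[-90,0,y-ph+np.degrees(T[2])]); print(y,q)
pick(xy,y,68/87,30)
f=env.grab_frame("top"); g=env.grab_frame("scene")
e=np.r_[home(-.038),T[2]]; ims=[]
for v in (f,g):
    im=cv2.resize(v["image"],None,fx=3,fy=3); draw(v,"die",e,im,.005); ims.append(im)
cv2.imwrite("pics/placed2.png",np.hstack([ims[0][3*150:3*260,3*240:3*360],ims[1][3*225:3*335,3*230:3*350]]))
E
```

```text
[(np.float64(114.76955112321147), np.float64(-33.71856624344895)), (np.float64(65.23044887678851), np.float64(146.28143375655105))]
146.28143375655105 [ 16.5382  25.3364  -8.4726   0.     -56.191   77.7418]
hit False
opening mm 49.82507779215863 [ 0.6166 -0.2954  0.014 ]
lifted 49.83338996535484 [-0.4785 -0.0952 -4.0605] 16.5917
```

View pics/placed2.png

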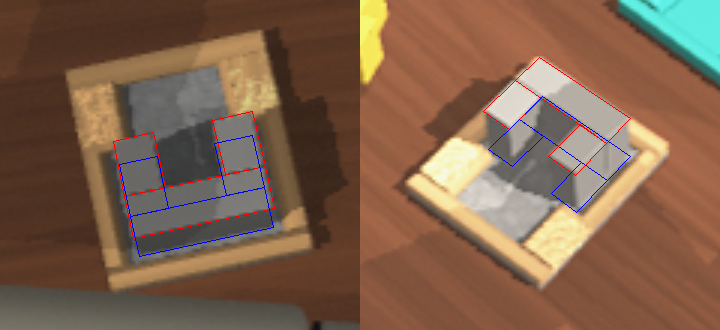

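The die sits home exactly on the predicted outline in both cameras. Now I place the punch.

```bash
python3 - <<'E'
from mv import *
p=home(.036); y=180+np.degrees(T[2])
env.goto([*p,.13],[-90,0,y])
env.move_straight([*p,.07],rate=.12)
print("hit",env.move_straight([*p,.0175],rate=.03,force_limit=10)); s=env.read_state(); print(s["position"],s["force"])
env.gripper_to(62/87)
env.move_straight([*p,.13],rate=.12)
env.goto([.45,.4,.25],[-90,0,y])
f=env.grab_frame("top"); g=env.grab_frame("scene"); ims=[]
for v in (f,g):
    im=cv2.resize(v["image"],None,fx=3,fy=3)
    for n,d in (("die",-.038),("punch",.036)): draw(v,n,np.r_[home(d),T[2]],im,.005)
    ims.append(im)
cv2.imwrite("pics/end.png",np.hstack([ims[0][3*150:3*260,3*240:3*360],ims[1][3*225:3*335,3*230:3*350]]))
cv2.imwrite("pics/end_full.png",f["image"])
for n in("wide_punch_grip","punch_grip","die_grip"): print(n,[(np.array(t["xyz"]),round(t["score"],2)) for t in env.search_frame(f,n)])
s=env.read_state();print(s["clock"],s["force"])
E
```

```text
hit False
[0.6133 0.0154 0.019 ] [-3.8224 -0.2856  5.6745]
wide_punch_grip []
punch_grip [(array([0.6019, 0.014 , 0.0556]), 0.67), (array([ 0.5912, -0.1644,  0.0465]), 0.66)]
die_grip [(array([0.542 , 0.0083, 0.0503]), 0.58)]
23.9333 [-0.4197  0.0681  0.0654]
```

View pics/end.png

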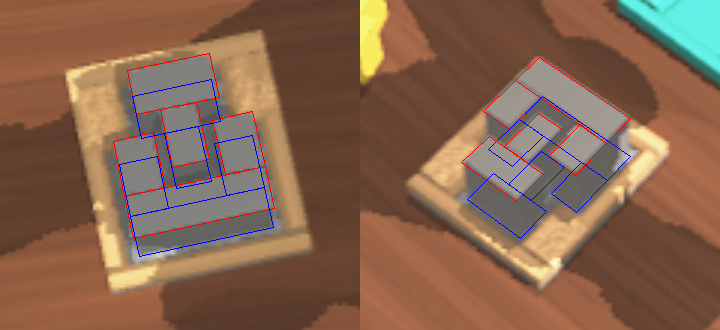

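```bash
python3 - <<'E'
from mv import *
g=env.grab_frame("scene")
print([(np.array(t["xyz"]),round(t["score"],2)) for t in env.search_frame(g,"wide_punch_grip")])
print(env.close_job())
E
```

```text
[(array([ 0.4532, -0.2338,  0.0477]), 0.9)]
the job is handed in; nothing more can be done
None
```

The die was placed first, bridge in the wide end of the wooden tray and mouth towards the narrow end. The narrow-stemmed punch was then fitted with its stem in the die's mouth, and the job was handed in at about 24 s of the 58 s; no verdict was reported.

**Final position:** in both cameras the outlines predicted for the two homes lay on the parts, flat and aligned. The arm was well clear, with the force on the tool near zero.

**Wide-stemmed punch:** the scene camera found it within about 1 mm of where it started. The search in the last top picture did not report it, so that check rests on the scene camera alone.

**Checks that were off:**
- An intermediate top view, and the fits from it, were useless because the arm hid the tray. I repeated the die check from a clear pose and it passed.
- The punch's last lowering did not trip the 10 N force stop. The arm stopped at a TCP height of 19.0 mm against the nominal 18 mm, with 5.7 N vertical and 3.8 N sideways, which suggests a light touch on the floor.

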